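# Film a steady slider pass over the gaming table and brake at the mark

### The job

Film one tracking shot across the gaming table: take the camera dolly by its yellow sprung handle only and run it along the slider towards the red mark, bringing it to a steady 10 cm per second for at least one and a half seconds, then brake it smoothly so that its orange pointer comes to rest at the red mark and stays there for three seconds. The dolly must not strike either end buffer, not swing back and not race ahead; then let go of the handle and leave the camera standing at the mark, with the models and the dice tray undisturbed.

Things in the scene. Friction and masses are not known exactly. Their poses are not given: they have to be found in the camera images.
- rail: Camera slider fixed to the table: two steel rods 800 mm long on two 50 mm high aluminium feet. Origin on the table under the middle of the slider; its y axis runs along the rods, in the direction of travel towards the mark; its x axis points away from the robot. A red buffer on a dark plate at each end stops the dolly.
- dolly (a joint): Travel of the camera dolly along the rail's +y, in m: 0 touches the near (-y) buffer, 0.56 the far one; the dolly's middle lies at rail y = travel - 0.28. Starts at rest between 0.02 and 0.08. Rolls almost freely: viscous drag 0.08 N s/m, rolling friction 0.005 N. Moving mass nominally 1.6 kg (chassis 0.3 kg, rig 1.3 kg; the rig's hidden mass is 0.8 to 1.4 times this).
- rig: Aluminium deck 100 x 200 mm with black camera (lens to +x) and dark handle guide, on the dolly. Do not touch. Origin mid deck underside, 56 mm above the table; axes as the rail's. Guide: bar 240 mm along y, 36 mm wide, centred at x = -120 mm, top 80 mm above the table. Camera: x -30 to +84 mm, y -73 to +53 mm, up to 176 mm above the table.
- handle (a joint): Slide of the yellow handle along its guide relative to the dolly, along the rail's +y, in m; 0 mid dolly, end stops at +-0.10. Springs hidden in the guide centre it: 1.2 N/m (handle held at +0.05 pushes the dolly forwards with 0.06 N; on a held handle the dolly swings with a period of about 7 s), damping 0.06 N s/m; handle mass 0.08 kg.
- grip (a point): Grip point on the axis of the yellow handle, an upright post 30 mm in diameter whose grip runs from 96 to 156 mm above the table; this point lies 136 mm above the table, at rail x = -0.12 and rail y = travel - 0.28 + handle slide. Fingers can take it from above.
- pointer (a point): Tip of the orange pointer, a 14 mm wide flat tongue on the deck's far (+x) side, 68 mm above the table; at rail x = 0.08, rail y = travel - 0.195.
- mark (a point): Tip of the red tongue (14 mm wide, 68 mm above the table) of the mark clip on the table beyond the slider, 5 mm clear of the pointer's path; axes as the rail's. The pointer is at the mark when both have the same rail y, at a travel between 0.42 and 0.50; 60 to 140 mm remain beyond it to the far buffer.
- pod: Plywood model cargo pod, 70 x 100 x 52 mm, loose on the gaming mat beyond the slider; origin at its underside's centre. Leave alone.
- figure: Blue model walker on a black 50 mm disc, 66 mm high, loose on the mat beyond the slider; origin at its underside's centre. Leave alone.
- dice_tray: Open wooden dice tray 130 x 170 x 30 mm, loose on the table on the robot's side of the slider; origin at its underside's centre. Leave alone.

How it is judged:
On the way, in this order (a step that is already met when the one before it is completed fails the run):
1. the dolly runs steadily towards the mark at 0.10 m/s (0.08 to 0.12 m/s) for 1.5 s (velocity of joint dolly between 0.08 and 0.12 m/s), for 1.5 s.
2. the pointer rests at the mark (within 12 mm, slower than 0.015 m/s) for 3 s (y of pointer in the frame of mark between -0.012 and 0.012 m and velocity of joint dolly between -0.015 and 0.015 m/s), for 3 s.
At the end, for the whole second after the job is handed in: The pointer stands within 12 mm of the mark along the rail, the dolly slower than 0.015 m/s, and the handle has been let go (all of step 2); the robot touches nothing.
It fails at once if the dolly strikes an end buffer (value of joint dolly above 0.557 m or value of joint dolly below 0.003 m).
It fails at once if the dolly rolls backwards faster than 0.025 m/s (velocity of joint dolly below -0.025 m/s).
It fails at once if the dolly runs faster than 0.22 m/s (velocity of joint dolly above 0.22 m/s).
It fails at once if the robot pushes on the camera, deck or handle guide instead of the handle (contact force between any of the arm, the fingers and rig above 1 N).
It fails at once if a model or the dice tray is moved by more than 20 mm (distance of any of pod, figure, dice_tray from where it was at the start of the episode above 0.02 m).
It also fails if it takes over 53 s, if anything falls off the work surface, if the arm or the gripper's body presses on something with over 40 N, if the wrist force passes 120 N, or if a joint passes its speed limit or range.

### The arm

A 7-joint arm with a two-finger parallel gripper is mounted at the origin on the work surface. World frame = base frame: x ahead of the robot, y to its left, z up, the work surface at z = 0. Lengths are in m, angles in rad, forces in N, time in s.
With the tool pointing down it reaches from about 0.425 to 0.925 m from the base axis. Payload 6.8 kg.
Tool frame: the origin (TCP) lies midway between the tips of the shut fingers; the grasp point (between the pads) lies 19 mm behind it (r.grip_depth is the distance from the TCP to the grasp point, in m); z points along the fingers, y is the line along which they close (so a half turn about z gives the same grasp; the last joint's range is limited). The gripper opens to 85 mm and grips with 20 to 120 N. Pads are 22 mm wide; open, the fingers measure 114 mm over their backs; the gripper's body (76 mm by 85 mm) begins 54 mm behind the grasp point. The pads swing forward as they close: fully open they stand 13 mm farther back than shut.
Start: joints at [-1.24, 0.477, 0.022, 1.555, -0.011, 1.109, -0.083], TCP at [0.287, 0.611, 0.199] pointing down, gripper open.
Joint ranges: [-2.96, 2.96], [-0.34, 2.1], [-1.41, 1.46], [0.24, 2.44], [-1.37, 4.51], [0.17, 1.92], [-2.96, 2.96]. Speed limits (rad/s): [2.39, 2.39, 3.14, 3.14, 3.14, 3.14, 3.14].

### API

Orientations are given as a rotation vector (axis times angle).
In Python, from bench import telemetry, grab_frame, calibration, order, silhouettes, r gives the robot as it stands.
- The arm moves only by the tool apply_moves, never from a script. Its argument "moves" is a list of rows, each a list of 7 numbers: the turn, a rotation vector about the tool's x, y, z scaled (see below), then the shift along the tool's x, y, z scaled (see below), then the opening, from -1 (shut) to 1 (fully open). A call has exactly 8 rows; each row shifts and turns the commanded pose from where the row before left it, along the tool's axes as they then stand; what a row does not reach is not made up. The controller multiplies each number of a shift by 1000 mm and each number of a turn by 6 degrees. A row lasts 1/12 s, in which the tool goes at most 41.7 mm and 7.16 degrees, less where a joint would pass 70% of its speed; a pose out of reach is approached as far as the arm can. A call with a number of a shift or a turn outside -1 to 1 is refused whole. A call with a gripper value outside its range is refused whole. The fingers move at their own pace and stop on an object; "grip_force" is the grip in N (left out, the last holds). Time passes only in rows, so rows that do not move let the fingers close, or fill a call up. It gives the time, the measured TCP pose, the force, the opening and the grip force at its end, in the units of the state.
- telemetry.get_obs(): the state, without advancing time (a new reading comes with each control period).
- grab_frame(name): name is "side" or "top"; returns the picture (400x640x3 uint8, blue, green, red); there is no depth.
- calibration(name): a dict with "fx", "fy", "cx", "cy" (pixels), "world_from_camera" (4x4, takes a point from camera to world coordinates). Camera axes: x right, y down, z forward; pixel columns grow to the right and rows downward; lengths in m; the calibration is good to about 2 mm. A picture is of the moment at which its call begins. calibration takes no time and is no camera call.
- order.hand_in(): hands the job in; it is judged then, once.
Trained networks look in the newest picture that a camera, given by its name, has taken for a name from the list of things; names that differ only in an ending like _2 or _b are one class to them, and where a whole thing is asked for, a point or a joint stands for the part that bears it (a point fixed in the world has none). Each returns a list of dicts, best first, with "p" (0 to 1); they miss things now and then, are a little off and sometimes report something else, mostly with a low value. They report only what shows in the picture. A call takes as long as a camera call.
- silhouettes(thing, camera): "mask" (400x640 bool, what is visible of it) and "extent" ([centre column, centre row, width, height] in pixels, round what is visible of it).
The state is a dict: "clock": time; "joints": joint angles; "qvel": joint speeds; "tau": joint torques, N m; "tcp_pos": TCP position; "orientation": TCP orientation; "contact_force": force on the tool from outside, world axes, zero at the start; "moment": the same for the moment, N m; "grip_width": finger opening in m; "gripper_force": force on a finger pad.
Only numpy, scipy, OpenCV 4.12 (cv2) and the standard library are available. Lean on these libraries where they do the work, as an engineer would, in place of code of your own. Each camera call takes 0.05 s, during which the arm holds its last target. There are 200 camera calls.

## Working session

There is one attempt and no reset: what is moved stays moved. The work goes in short steps, Python scripts to look and compute and a tool call to move; the robot and the scene stay as the last step left them, time stands still between calls to the robot, and variables do not carry over. Pictures are saved under pics/ and viewed, at most 10 in all, crops included, and the job is handed in when it is done.

Besides the shell and the picture viewer there is one more tool, called after ">>>" as a command line: name --pt "numbers of a row" for each row, then --argument value for the rest. apply_moves: Moves the arm, as the interface text tells. Its arguments: {"type":"object","properties":{"moves":{"type":"array"},"grip_force":{"type":"number"}},"required":["moves"]}

```bash
ls; mkdir -p pics; cat > h.py <<'E'
import numpy as np, cv2
from bench import telemetry, grab_frame, calibration, order, silhouettes, r
def ray(cam,u,v):
    c=calibration(cam);T=np.array(c["world_from_camera"])
    d=T[:3,:3]@np.array([(u-c["cx"])/c["fx"],(v-c["cy"])/c["fy"],1]);return T[:3,3],d
def onz(cam,u,v,z):
    o,d=ray(cam,u,v);return o+d*(z-o[2])/d[2]
def proj(cam,p):
    c=calibration(cam);T=np.linalg.inv(np.array(c["world_from_camera"]))
    q=T[:3,:3]@np.array(p)+T[:3,3];return np.array([c["fx"]*q[0]/q[2]+c["cx"],c["fy"]*q[1]/q[2]+c["cy"]])
E
python3 - <<'E'
from h import *
np.set_printoptions(precision=4,suppress=True)
for n in("top","side"):
    im=grab_frame(n);cv2.imwrite(f"pics/{n}0.png",im)
    c=calibration(n);print(n,c)
    for t in("rail","rig","handle","grip","pointer","mark","pod","figure","dice_tray"):
        for s in silhouettes(t,n)[:2]: print(t,round(s["p"],2),np.round(s["extent"],1))
o=telemetry.get_obs();print(o)
E
```

```text
pics
top {'fx': 401.41141117552144, 'fy': 401.41141117552144, 'cx': 326.8943423109882, 'cy': 194.39958562469334, 'world_from_camera': array([[ 0.0238, -0.9946,  0.101 ,  0.4488],
       [-0.9997, -0.0246, -0.0071, -0.0006],
       [ 0.0095, -0.1008, -0.9949,  1.0817],
       [ 0.    ,  0.    ,  0.    ,  1.    ]])}
rail 0.9 [310.7 199.2 323.   95.7]
rail 0.73 [398.  236.5  17.7  18.4]
rig 0.95 [395.5 197.4  90.3  98.6]
handle 0.74 [398.1 236.5  15.2  11.4]
grip 0.55 [396.4 197.8  98.  100.7]
mark 0.62 [213.6 139.4  18.1  20. ]
mark 0.55 [438.5 275.1  71.4  55. ]
pod 0.71 [396.6 118.7  43.4  33.3]
pod 0.47 [395.7 196.3  96.  100.3]
figure 0.71 [301.4 118.5  18.1  22.7]
dice_tray 0.88 [438.7 275.2  68.4  54.5]
side {'fx': 373.3072065144289, 'fy': 373.3072065144289, 'cx': 325.64513227685177, 'cy': 200.03456310313103, 'world_from_camera': array([[-0.9813, -0.0962,  0.1664,  0.409 ],
       [-0.1921,  0.5301, -0.8259,  0.6746],
       [-0.0088, -0.8424, -0.5387,  0.5379],
       [ 0.    ,  0.    ,  0.    ,  1.    ]])}
rail 0.88 [282.8 264.1 210.3 270.2]
rig 0.95 [336.1 167.6  91.1  71.8]
handle 0.7 [376.1 159.4  12.1  28.5]
handle 0.33 [337.9 166.2  97.7  78. ]
grip 0.59 [373.8 157.9  13.7  24.5]
pointer 0.64 [338.  168.8  93.8  70.5]
mark 0.87 [204.1 318.8  33.7  43.1]
pod 0.61 [264.  179.8  34.6  31.7]
figure 0.66 [220.4 237.8  27.8  29.1]
dice_tray 0.59 [409.2 177.4  54.8  41.7]
{'clock': 1.0, 'joints': array([-1.2401,  0.477 ,  0.0224,  1.5554, -0.0115,  1.1093, -0.0831]), 'qvel': array([ 0.0009, -0.0011,  0.0002, -0.0001,  0.0007,  0.    , -0.0004]), 'tau': array([  0.0005, -59.6339,   1.6067, -28.1547,   0.0125,   0.0017,
         0.    ]), 'tcp_pos': array([0.2868, 0.6111, 0.1991]), 'orientation': array([-0.6838, -3.0663, -0.    ]), 'contact_force': array([0.181 , 0.4276, 0.6933]), 'moment': array([ 0.0185, -0.0254,  0.0199]), 'gripper_force': 0.0, 'grip_width': 0.0850765281730498}
```

```bash
python3 -c "
import cv2
a=cv2.imread('pics/top0.png')[100:320,130:500];cv2.imwrite('pics/top0c.png',cv2.resize(a,None,fx=2.1,fy=2.1,interpolation=2))"
```

```text
(no output)
```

View pics/top0c.png

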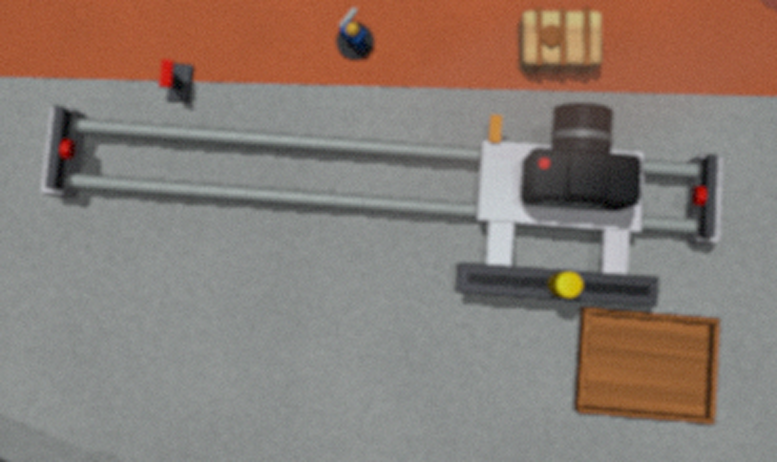

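View pics/side0.png

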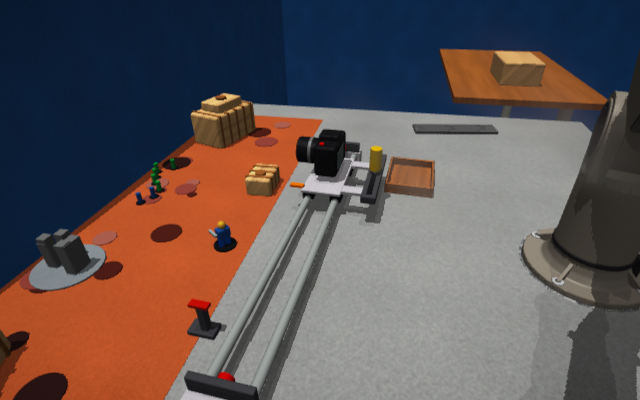

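The top view shows the slider with its far end left (+y). The handle is at about pixel (400,235), the pointer tip at (366,156), the mark's red tongue at (210,135) and the buffers at (161,171) and (464,193). The side view agrees, with the tray close behind the handle's start. Next I'll measure by colour.

```bash
cat >> h.py <<'E'
def blobs(im,lo,hi,box,amin=8):
    hsv=cv2.cvtColor(im,cv2.COLOR_BGR2HSV);hsv[...,0]=(hsv[...,0].astype(int)+20)%180
    m=cv2.inRange(hsv,np.array(lo),np.array(hi));k=np.zeros_like(m);u0,v0,u1,v1=box;k[v0:v1,u0:u1]=m[v0:v1,u0:u1]
    n,l,s,c=cv2.connectedComponentsWithStats(k)
    return [(np.round(c[i],1),s[i]) for i in range(1,n) if s[i,4]>=amin]
RED=((10,150,90),(25,255,255));ORG=((26,150,120),(42,255,255));YEL=((45,150,90),(55,255,255))
E
python3 - <<'E'
from h import *
np.set_printoptions(precision=4,suppress=True)
im=cv2.imread("pics/top0.png")
for n,c,b,z in(("buf",RED,(150,155,480,215),.07),("mark",RED,(195,120,225,150),.068),("ptr",ORG,(355,145,378,172),.068),("hnd",YEL,(380,220,420,250),.156)):
    for x,s in blobs(im,*c,b): print(n,x,s,onz("top",*x,z), onz("top",x[0],s[1],z))
im=cv2.imread("pics/side0.png")
for n,c,b,z in(("mark",RED,(180,290,215,312),.068),("ptr",ORG,(285,180,308,190),.068),("hnd",YEL,(365,140,390,180),.126)):
    for x,s in blobs(im,*c,b): print(n,x,s,onz("side",*x,z))
E
```

```text
buf [160.5 170. ] [158 166   6   9  46] [0.6033 0.4161 0.07  ] [0.6135 0.4167 0.07  ]
buf [388.8 177.3] [387 176   4   4  12] [ 0.5992 -0.1644  0.07  ] [ 0.6025 -0.1644  0.07  ]
buf [463.3 192.6] [461 188   6  10  49] [ 0.5647 -0.3544  0.07  ] [ 0.5764 -0.3546  0.07  ]
mark [208.9 134.3] [206 128   7  14  80] [0.6994 0.2991 0.068 ] [0.7159 0.3    0.068 ]
ptr [365.5 161.1] [364 156   4  11  41] [ 0.6399 -0.1047  0.068 ] [ 0.6531 -0.1045  0.068 ]
hnd [399.7 235.1] [393 229  14  13 135] [ 0.4529 -0.1767  0.156 ] [ 0.4669 -0.1766  0.156 ]
mark [198.3 303.6] [187 299  24  10 159] [0.6988 0.3    0.068 ]
ptr [285.7 181.4] [285 180   3   5  10] [ 0.6709 -0.114   0.068 ]
ptr [296.5 184.3] [290 182  14   6  55] [ 0.6401 -0.1047  0.068 ]
hnd [375.1 148.2] [372 147   7   3   9] [ 0.4575 -0.2264  0.126 ]
```

>>> apply_moves --pt "0 0 -0.93 0 0 0 1" --pt "0 0 -0.93 0 0 0 1" --pt "0 0 -0.93 0 0 0 1" --pt "0 0 -0.93 0 0 0 1" --pt "0 0 0 -0.027 -0.027 0 1" --pt "0 0 0 -0.027 -0.027 0 1" --pt "0 0 0 -0.027 -0.027 0 1" --pt "0 0 0 -0.027 -0.027 0 1"

```text
clock: 1.67
tcp_pos: [0.3903, 0.4966, 0.1992]
orientation: [0.077, 3.14, 0.0]
contact_force: [-0.1, 0.2, -0.3]
grip_width: 0.0852
gripper_force: 0.0
```

>>> apply_moves --pt "0 0 0 -0.02 -0.034 0 1" --pt "0 0 0 -0.02 -0.034 0 1" --pt "0 0 0 -0.02 -0.034 0 1" --pt "0 0 0 -0.02 -0.034 0 1" --pt "0 0 0 0 -0.038 0 1" --pt "0 0 0 0 -0.038 0 1" --pt "0 0 0 0 -0.038 0 1" --pt "0 0 0 0 -0.038 0 1"

```text
clock: 2.33
tcp_pos: [0.4549, 0.2044, 0.1992]
orientation: [0.078, 3.14, 0.001]
contact_force: [1.3, -0.8, 0.3]
grip_width: 0.0855
gripper_force: 0.0
```

>>> apply_moves --pt "0 0 0 -0.002 -0.038 0 1" --pt "0 0 0 -0.002 -0.038 0 1" --pt "0 0 0 -0.002 -0.038 0 1" --pt "0 0 0 -0.002 -0.038 0 1" --pt "0 0 0 -0.002 -0.038 0 1" --pt "0 0 0 -0.002 -0.038 0 1" --pt "0 0 0 -0.002 -0.038 0 1" --pt "0 0 0 -0.002 -0.038 0 1"

```text
clock: 3.0
tcp_pos: [0.4558, -0.1, 0.1995]
orientation: [0.077, 3.14, 0.0]
contact_force: [1.0, -0.5, -0.7]
grip_width: 0.0851
gripper_force: 0.0
```

>>> apply_moves --pt "0 0 0 0 -0.03 0 1" --pt "0 0 0 0 -0.02 0 1" --pt "0 0 0 0 -0.014 0 1" --pt "0 0 0 0 -0.008 0 1" --pt "0 0 0 0 0 0 1" --pt "0 0 0 0 0 0 1" --pt "0 0 0 0 0 0 1" --pt "0 0 0 0 0 0 1"

```text
clock: 3.67
tcp_pos: [0.4528, -0.1687, 0.199]
orientation: [-0.074, -3.141, -0.001]
contact_force: [0.2, -0.2, 0.4]
grip_width: 0.0857
gripper_force: 0.0
```

```bash
python3 - <<'E'
from h import *
o=telemetry.get_obs();p=o["tcp_pos"]
im=grab_frame("top");cv2.imwrite("pics/top1.png",im);im2=grab_frame("side");cv2.imwrite("pics/side1.png",im2)
e=np.array([.4529,-.1767])-p[:2];y=np.array([.05,.99875]);x=np.array([.99875,-.05])
print(o["clock"],p,"tool x",-e@x,"tool y",e@y)
print([ (c,onz("top",*c,.068)) for c,s in blobs(im,*ORG,(355,145,378,172))])
cv2.imwrite("pics/s1c.png",cv2.resize(im2[80:260,230:470],None,fx=2.5,fy=2.5)); cv2.imwrite("pics/t1c.png",cv2.resize(im[90:340,180:500],None,fx=2,fy=2))
E
```

```text
3.6667 [ 0.45275348 -0.16870838  0.19903895] tool x -0.0005459208754966872 tool y -0.007974308982885703
[(array([365.5, 161.1]), array([ 0.63986258, -0.10465201,  0.068     ]))]
```

View pics/t1c.png

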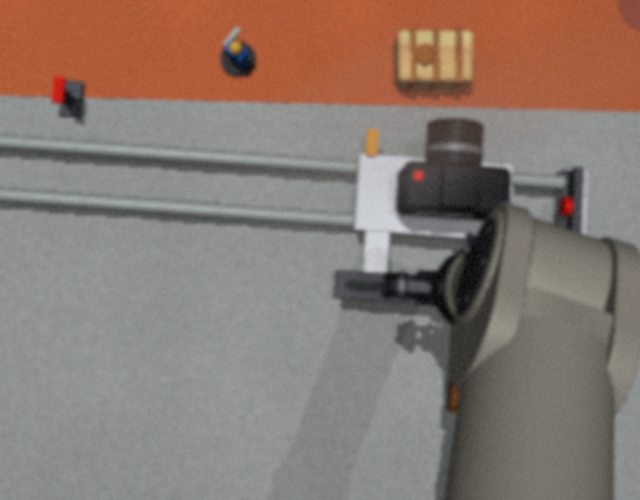

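View pics/s1c.png

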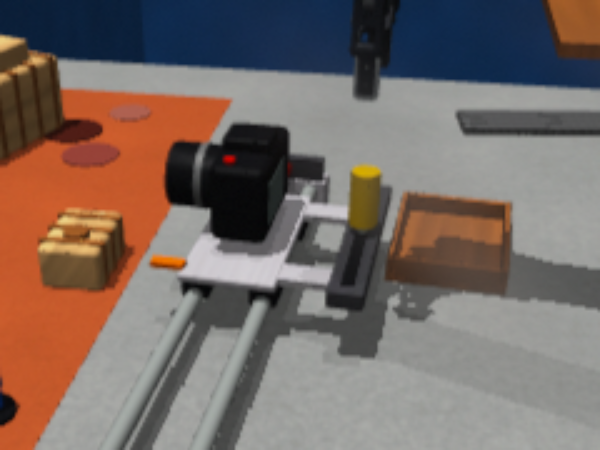

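The fingers stand right above the yellow post (side crop, fingertips at (367,95) and post top at (366,172)). The tray is clear, and the pointer still shows from above. I'll make a small correction, lower and close.

>>> apply_moves --pt "0 0 0 0 -0.005 0 1" --pt "0 0 0 0 -0.004 0 1" --pt "0 0 0 0 0 0.015 1" --pt "0 0 0 0 0 0.018 1" --pt "0 0 0 0 0 0.018 1" --pt "0 0 0 0 0 0.018 1" --pt "0 0 0 0 0 0.013 1" --pt "0 0 0 0 0 0 1" --grip_force 30

```text
clock: 4.43
tcp_pos: [0.4502, -0.1789, 0.1148]
orientation: [-0.078, -3.136, -0.001]
contact_force: [0.2, 0.3, -0.2]
grip_width: 0.0854
gripper_force: 0.0
```

>>> apply_moves --pt "0 0 0 0 0 0 0" --pt "0 0 0 0 0 0 -0.15" --pt "0 0 0 0 0 0 -0.2" --pt "0 0 0 0 0 0 -0.25" --pt "0 0 0 0 0 0 -0.3" --pt "0 0 0 0 0 0 -0.4" --pt "0 0 0 0 0 0 -0.7" --pt "0 0 0 0 0 0 -1" --grip_force 30

```text
clock: 5.1
tcp_pos: [0.453, -0.1794, 0.118]
orientation: [0.077, 3.139, -0.0]
contact_force: [0.7, -0.1, 1.5]
grip_width: 0.0023
gripper_force: 0.6
```

>>> apply_moves --pt "0 0 0 0 0 0 -1" --pt "0 0 0 0 0 0 -1" --pt "0 0 0 0 0 0 -1" --pt "0 0 0 0 0 0 -1" --pt "0 0 0 0 0 0 -1" --pt "0 0 0 0 0 0 -1" --pt "0 0 0 0 0 0 -1" --pt "0 0 0 0 0 0 -1" --grip_force 30

```text
clock: 5.77
tcp_pos: [0.453, -0.1793, 0.1179]
orientation: [0.077, 3.139, -0.0]
contact_force: [-0.9, -0.1, 6.5]
grip_width: -0.0002
gripper_force: 3.2
```

```bash
python3 - <<'E'
from h import *
im=grab_frame("top");im2=grab_frame("side");o=telemetry.get_obs();print(o["clock"],o["contact_force"],o["gripper_force"],o["grip_width"])
print([ (c,onz("top",*c,.068)) for c,s in blobs(im,*ORG,(340,145,378,172))])
print([(c,s) for c,s in blobs(im2,*YEL,(340,120,400,220))])
a=cv2.resize(im2[100:230,280:440],None,fx=3.5,fy=3.5); cv2.imwrite("pics/s2c.png",a)
E
```

```text
5.8667 [-0.44927227 -0.38232419  6.81366287] 3.1918325712831574 9.792190675199509e-05
[(array([365.5, 161. ]), array([ 0.6401223 , -0.10464835,  0.068     ]))]
[]
```

View pics/s2c.png

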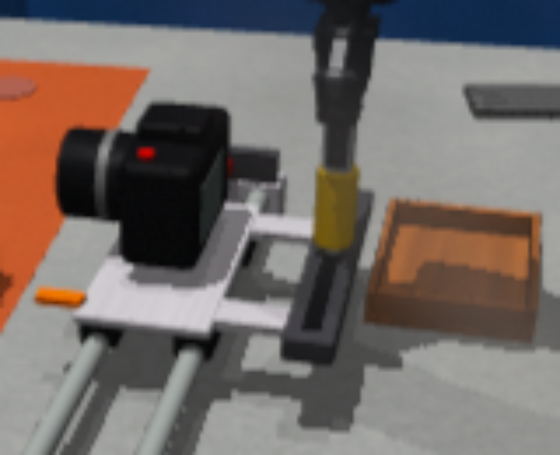

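```bash
python3 - <<'E'
from h import *
o=telemetry.get_obs();p=o["tcp_pos"];print(p)
for z in(.080,.096,.118,.156): print(z,proj("side",[p[0],p[1],z]),proj("top",[p[0],p[1],z]))
im=cv2.imread("pics/side0.png");hs=cv2.cvtColor(im,cv2.COLOR_BGR2HSV);m=cv2.inRange(hs,(18,120,60),(38,255,255));m[:,:365]=0;m[:,388:]=0;m[:140]=0;m[180:]=0
print(cv2.boundingRect(cv2.findNonZero(m)))
im=cv2.imread("pics/top0.png");hs=cv2.cvtColor(im,cv2.COLOR_BGR2HSV);m=cv2.inRange(hs,(18,120,60),(38,255,255));m[:,:385]=0;m[:,415:]=0;m[:220]=0;m[:,:][255:]=0
print(cv2.boundingRect(cv2.findNonZero(m)))
im=grab_frame("top");cv2.imwrite("pics/t3c.png",cv2.resize(im[130:310,300:500],None,fx=3,fy=3))
E
```

```text
[ 0.45294858 -0.17931993  0.11785726]
0.08 [374.25302877 172.3701397 ] [394.94685467 235.09832594]
0.096 [374.63876723 166.82595472] [396.11171426 235.0987506 ]
0.118 [375.18072348 159.03646501] [397.77644215 235.09935749]
0.156 [376.1497794 145.1083093] [400.83791563 235.10047358]
(369, 146, 13, 26)
(391, 229, 18, 14)
```

View pics/t3c.png

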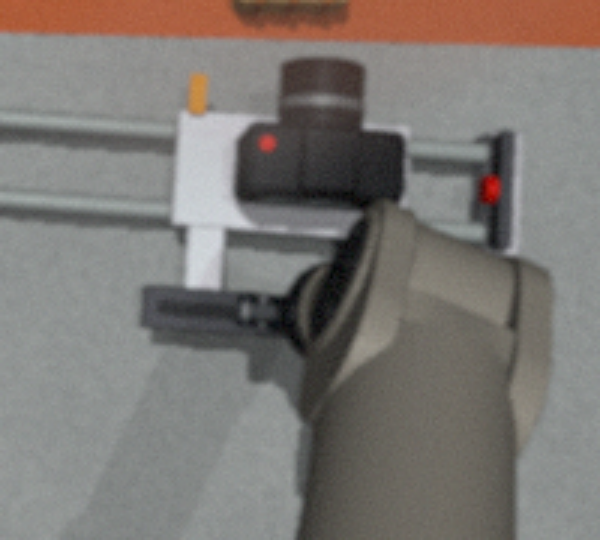

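The side view shows the shut fingertips ending right on top of the post (crop (340,166)), even though the TCP reads 0.118. The 6.5 N upward force says the same: the fingers closed above the post, so the real tips are higher than reported. I'll raise them and triangulate the shut tips with both cameras.

>>> apply_moves --pt "0 0 0 0 0 -0.02 -1" --pt "0 0 0 0 0 -0.03 -1" --pt "0 0 0 0 0 -0.03 -1" --pt "0 0 0 0 0 -0.01 -1" --pt "0 0 0 0 0 0 -1" --pt "0 0 0 0 0 0 -1" --pt "0 0 0 0 0 0 -1" --pt "0 0 0 0 0 0 -1"

```text
clock: 6.58
tcp_pos: [0.451, -0.1787, 0.2056]
orientation: [-0.077, -3.138, -0.001]
contact_force: [0.9, -0.2, 0.7]
grip_width: 0.0001
gripper_force: 0.0
```

```bash
python3 - <<'E'
from h import *
o=telemetry.get_obs();p=o["tcp_pos"];print(o["clock"],p,o["joints"],o["contact_force"])
im=grab_frame("top");im2=grab_frame("side")
print(proj("side",p),proj("top",p))
print([ (c,s,onz("top",*c,.068)) for c,s in blobs(im,*ORG,(340,145,378,172))])
u,v=[int(round(t)) for t in proj("side",p)]
a=cv2.resize(im2[60:200,310:430],None,fx=4,fy=4);b=cv2.resize(im[180:280,350:450],None,fx=3,fy=3)
cv2.circle(a,((u-310)*4,(v-60)*4),4,(255,0,255),1)
u,v=[int(round(t)) for t in proj("top",p)];cv2.circle(b,((u-350)*3,(v-180)*3),4,(255,0,255),1)
c=np.zeros((560,790,3),np.uint8);c[:,:480]=a;c[:300,485:785]=b;cv2.imwrite("pics/c4.png",c)
E
```

```text
6.5833 [ 0.45098946 -0.1786554   0.20557272] [-0.09405963  0.15588722  0.3845324   2.00823458 -0.06919472  0.99268727
  1.84588043] [ 0.87604722 -0.15018944  0.69462875]
[378.28405292 126.13089529] [404.92152904 235.9998506 ]
[(array([365.5, 160.9]), array([364, 155,   4,  12,  43], dtype=int32), array([ 0.64038203, -0.1046447 ,  0.068     ]))]
```

View pics/c4.png

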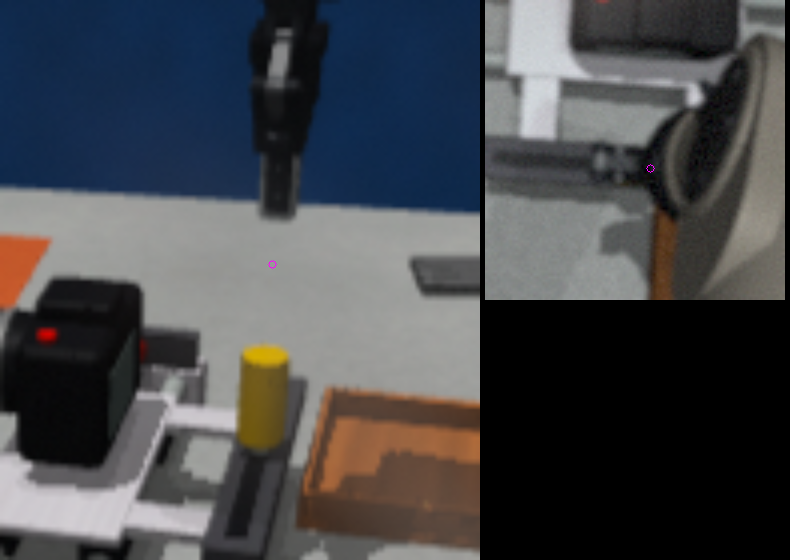

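Measured shut-tip row is 113 where the reported pose predicts 126, at the same column. So the real fingertips sit about 37 mm higher than the reported TCP, which agrees with the contact at 0.156. I'll open, go down to a reported z of about 0.088 (real TCP about 0.125), and close again.

>>> apply_moves --pt "0 0 0 0 0 0 1" --pt "0 0 0 0 0 0 1" --pt "0 0 0 0 0 0 1" --pt "0 0 0 0 0 0 1" --pt "0 0 0 0 0 0 1" --pt "0 0 0 0 0 0.02 1" --pt "0 0 0 0 0 0.02 1" --pt "0 0 0 0 0 0.01 1"

```text
clock: 7.35
tcp_pos: [0.4511, -0.1787, 0.1554]
orientation: [-0.077, -3.139, -0.001]
contact_force: [0.0, 0.3, 0.1]
grip_width: 0.0853
gripper_force: 0.0
```

>>> apply_moves --pt "0 0 0 0 0 0.012 1" --pt "0 0 0 0 0 0.012 1" --pt "0 0 0 0 0 0.012 1" --pt "0 0 0 0 0 0.012 1" --pt "0 0 0 0 0 0.012 1" --pt "0 0 0 0 0 0.009 1" --pt "0 0 0 0 0 0 1" --pt "0 0 0 0 0 0 1"

```text
clock: 8.02
tcp_pos: [0.4519, -0.1791, 0.088]
orientation: [-0.078, -3.14, -0.0]
contact_force: [-0.4, 0.2, 0.2]
grip_width: 0.0855
gripper_force: 0.0
```

```bash
python3 - <<'E'
from h import *
o=telemetry.get_obs();print(o["clock"],o["tcp_pos"],o["grip_width"],o["contact_force"],r.grip_depth)
im2=grab_frame("side");cv2.imwrite("pics/c5.png",cv2.resize(im2[70:220,290:430],None,fx=4,fy=4))
E
```

```text
8.0167 [ 0.45191373 -0.17906386  0.08798659] 0.08550974194649531 [-0.44747791  0.19481565  0.19104429] 0.0187
```

View pics/c5.png

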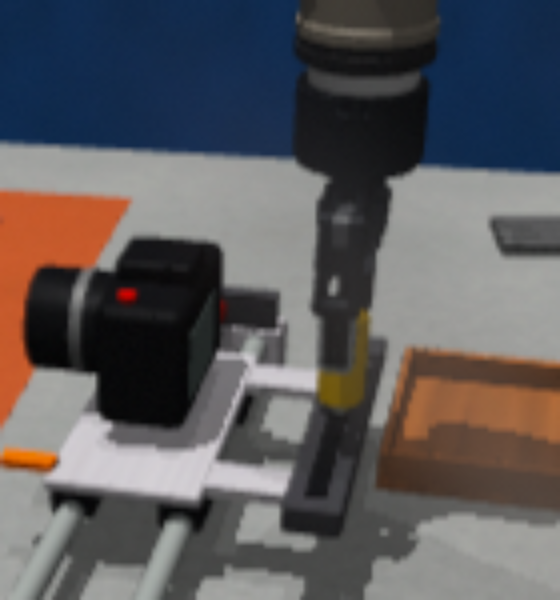

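The front finger now stands in front of the post (crop (337,330)), with the guide clear below. Now closing.

>>> apply_moves --pt "0 0 0 0 0 0 0.3" --pt "0 0 0 0 0 0 0" --pt "0 0 0 0 0 0 -0.15" --pt "0 0 0 0 0 0 -0.25" --pt "0 0 0 0 0 0 -0.3" --pt "0 0 0 0 0 0 -0.35" --pt "0 0 0 0 0 0 -0.6" --pt "0 0 0 0 0 0 -1" --grip_force 30

```text
clock: 8.73
tcp_pos: [0.4523, -0.1792, 0.0884]
orientation: [0.078, 3.14, -0.0]
contact_force: [-0.9, -0.2, 5.5]
grip_width: 0.0295
gripper_force: 29.4
```

>>> apply_moves --pt "0 0 0 0 0 0 -1" --pt "0 0 0 0 0 0 -1" --pt "0 0 0 0 0 0 -1" --pt "0 0 0 0 0 0 -1" --pt "0 0 0 0 0 0 -1" --pt "0 0 0 0 0 0 -1" --pt "0 0 0 0 0 0 -1" --pt "0 0 0 0 0 0 -1" --grip_force 30

```text
clock: 9.4
tcp_pos: [0.4523, -0.1792, 0.0884]
orientation: [0.077, 3.14, -0.0]
contact_force: [-0.9, -0.4, 5.6]
grip_width: 0.0293
gripper_force: 29.4
```

```bash
cat > mpc.py <<'E'
import sys, json, os
from h import *
from scipy.linalg import expm
from scipy.optimize import least_squares, lsq_linear
Y=np.array([.05,.99875]); K,C,D,F,DT,LAG=1.2,.06,.08,.005,1/12,.04
GOAL=.3339; A,V=3.0,.1; RAMP=.5
def mats(m,dt):            # state x,v,h,1 ; input u=h' constant
    M=np.zeros((5,5));M[0,1]=1;M[1]=[-K/m,-(C+D)/m,K/m,-F/m,C/m];M[2,4]=1
    E=expm(M*dt);return E[:4,:4],E[:4,4]
def vref(t,L):             # trapezoid acceleration, cruise, mirrored braking
    T=L/V+A
    def s(t):
        g=np.linspace(0,A,301);a=np.minimum(1,np.minimum(g,A-g)/RAMP);c=np.cumsum(a);return V*np.interp(t,g,c/c[-1])
    return s(t)*(t<T/2)+s(T-t)*(t>=T/2)
def sim(log,m,b,v0=0.):    # log: obs (t,h,xp); handle path between obs from rows
    x=np.array([log[0]["x"],v0,log[0]["h"]+b,1.]);out=[x.copy()]
    for a,c in zip(log[:-1],log[1:]):
        rows=np.array(a["rows"]);seg=[(.05,0)]+[(DT,q/DT) for q in rows]
        corr=(c["h"]-a["h"]-rows.sum())/max(c["t"]-a["t"],.1)
        for dt,u in seg:
            n=3
            for _ in range(n):
                P,q=mats(m,dt/n);x=P@x+q*(u+corr)
                if abs(x[1])<1e-3 and abs(x[2]-x[0])*K<F: x[1]=0
        out.append(x.copy())
    return np.array(out)
def step(rows_done=None,look=True):
    log=json.load(open("log.json")) if os.path.exists("log.json") else []
    if rows_done is not None: log[-1]["rows"]=[q/1000 for q in rows_done]
    o=telemetry.get_obs();h=float(Y@o["tcp_pos"][:2])+.085
    im=grab_frame("top");pred=log[-1]["pu"] if log else 365
    B=[(c,s) for c,s in blobs(im,*ORG,(max(190,pred-55),144,pred+14,172)) if 15<s[4]<90]
    c=max(B,key=lambda q:q[1][4])[0]
    # intensity weighted column: saturation-based
    x=float(Y@onz("top",*c,.068)[:2])
    log.append(dict(t=float(o["clock"]),h=h,x=x,pu=int(c[0])))
    m,b=1.6,0.
    if len(log)>2:
        f=least_squares(lambda p:np.r_[(sim(log,p[0],p[1])[1:,0]-[l["x"] for l in log[1:]])/.0007,(p[0]-1.65)/.25,p[1]/.002],[1.6,0.],bounds=([1.3,-.006],[2.2,.006]))
        m,b=f.x
    S=sim(log,m,b);s=S[-1].copy();res=x-s[0]; s[0]+=.3*res
    t0,x0=log[0]["t"],log[0]["x"];L=GOAL-x0;t=log[-1]["t"]-t0
    n=max(int(np.ceil((L/V+A+2.5-t)/DT)),16)
    dts=[];
    for i in range(n):
        if i%8==0: dts.append((.05,None))
        dts.append((DT,i))
    G=np.zeros((4,n));z=s.copy();Rv=[];rv=[];Rx=[];rx=[];Rs=[];tt=t
    tg=np.arange(0,20,.01);xr=x0+np.cumsum(vref(tg,L))*.01
    for dt,i in dts:
        P,q=mats(m,dt);z=P@z;G=P@G
        if i is not None: G[:,i]+=q
        tt+=dt;Rv.append(G[1].copy());rv.append(vref(tt,L)-z[1]);Rx.append(G[0].copy());rx.append(np.interp(tt,tg,xr)-z[0]);Rs.append((G.copy(),z.copy()))
    dU=np.diff(np.eye(n),axis=0)
    Am=np.vstack([np.array(Rv)*10,np.array(Rx)*10,dU*.15]);bm=np.r_[np.array(rv)*10,np.array(rx)*10,np.zeros(n-1)]
    u=lsq_linear(Am,bm,bounds=(-.3,.3)).x
    sl=[(g@u+zz)[2]-(g@u+zz)[0] for g,zz in Rs]
    print("clock %.2f t %.2f m %.2f b %.4f res %.4f x %.4f to go %.4f v %.4f vref %.4f slide %.4f  planned slide min/max %.3f %.3f"%(o["clock"],t,m,b,res,s[0],GOAL-s[0],s[1],vref(t,L),s[2]-s[0],min(sl),max(sl)))
    print("rows mm",np.round(u[:8]*DT*1000*2)/2, "force",np.round(o["contact_force"],1),"tcp",np.round(o["tcp_pos"],4))
    print("v along call",[round(float((g@u+zz)[1]),3) for g,zz in Rs[:9]])
    json.dump(log,open("log.json","w"))
if __name__=="__main__": step([float(a) for a in sys.argv[1:]] or None)
E
python3 mpc.py
```

```text
clock 9.40 t 0.00 m 1.60 b 0.0000 res 0.0000 x -0.0725 to go 0.4064 v 0.0000 vref 0.0000 slide 0.0012  planned slide min/max -0.049 0.065
rows mm [13.  11.5 10.   8.5  7.   6.   4.5  3.5] force [-0.9 -0.4  5.6] tcp [ 0.4523 -0.1792  0.0884]
v along call [-0.0, 0.001, 0.002, 0.004, 0.006, 0.009, 0.012, 0.016, 0.019]
```

>>> apply_moves --pt "0 0 0 0 0.007 0 -1" --pt "0 0 0 0 0.011 0 -1" --pt "0 0 0 0 0.012 0 -1" --pt "0 0 0 0 0.01 0 -1" --pt "0 0 0 0 0.008 0 -1" --pt "0 0 0 0 0.007 0 -1" --pt "0 0 0 0 0.005 0 -1" --pt "0 0 0 0 0.004 0 -1"

```text
clock: 10.12
tcp_pos: [0.4555, -0.1141, 0.0884]
orientation: [0.076, 3.14, 0.001]
contact_force: [-2.4, 0.1, 6.2]
grip_width: 0.0292
gripper_force: 30.2
```

```bash
python3 mpc.py 7 11 12 10 8 7 5 4
```

```text
clock 10.12 t 0.72 m 1.60 b 0.0000 res -0.0011 x -0.0684 to go 0.4023 v 0.0184 vref 0.0189 slide 0.0622  planned slide min/max -0.049 0.067
rows mm [6.  3.5 1.  0.  1.  2.  4.  5. ] force [-2.4  0.1  6.2] tcp [ 0.4555 -0.1141  0.0884]
v along call [0.02, 0.024, 0.028, 0.032, 0.035, 0.039, 0.042, 0.045, 0.048]
```

>>> apply_moves --pt "0 0 0 0 0.005 0 -1" --pt "0 0 0 0 0.003 0 -1" --pt "0 0 0 0 0.002 0 -1" --pt "0 0 0 0 0.001 0 -1" --pt "0 0 0 0 0.001 0 -1" --pt "0 0 0 0 0.002 0 -1" --pt "0 0 0 0 0.004 0 -1" --pt "0 0 0 0 0.005 0 -1"

```text
clock: 10.83
tcp_pos: [0.4566, -0.0918, 0.0884]
orientation: [0.078, 3.14, 0.0]
contact_force: [-0.7, 0.3, 6.6]
grip_width: 0.0292
gripper_force: 30.1
```

```bash
python3 mpc.py 5 3 2 1 1 2 4 5
```

```text
clock 10.83 t 1.43 m 1.95 b -0.0009 res -0.0002 x -0.0492 to go 0.3831 v 0.0403 vref 0.0475 slide 0.0644  planned slide min/max -0.061 0.137
rows mm [ 25.   25.   25.   17.5  -1.  -13.  -15.   -8.5] force [-0.7  0.3  6.6] tcp [ 0.4566 -0.0918  0.0884]
v along call [0.042, 0.046, 0.051, 0.057, 0.064, 0.07, 0.075, 0.079, 0.083]
```

>>> apply_moves --pt "0 0 0 0 0.008 0 -1" --pt "0 0 0 0 0.009 0 -1" --pt "0 0 0 0 0.009 0 -1" --pt "0 0 0 0 0.008 0 -1" --pt "0 0 0 0 0.006 0 -1" --pt "0 0 0 0 0.006 0 -1" --pt "0 0 0 0 0.005 0 -1" --pt "0 0 0 0 0.005 0 -1"

```text
clock: 11.55
tcp_pos: [0.4594, -0.0352, 0.0884]
orientation: [0.077, 3.14, 0.001]
contact_force: [-0.3, 0.0, 5.7]
grip_width: 0.0289
gripper_force: 30.2
```

```bash
python3 mpc.py 8 9 9 8 6 6 5 5
```

```text
clock 11.55 t 2.00 m 1.97 b -0.0009 res -0.0001 x -0.0102 to go 0.3441 v 0.0705 vref 0.0702 slide 0.0822  planned slide min/max -0.062 0.079
rows mm [6.  5.5 5.  4.5 3.5 2.  1.  0.5] force [-0.3  0.   5.7] tcp [ 0.4594 -0.0352  0.0884]
v along call [0.073, 0.076, 0.08, 0.083, 0.086, 0.089, 0.092, 0.094, 0.096]
```

Model fits well (m≈1.97). Continuing.

>>> apply_moves --pt "0 0 0 0 0.006 0 -1" --pt "0 0 0 0 0.0055 0 -1" --pt "0 0 0 0 0.005 0 -1" --pt "0 0 0 0 0.0045 0 -1" --pt "0 0 0 0 0.0035 0 -1" --pt "0 0 0 0 0.002 0 -1" --pt "0 0 0 0 0.001 0 -1" --pt "0 0 0 0 0.0005 0 -1"

```text
clock: 12.27
tcp_pos: [0.4608, -0.0072, 0.0884]
orientation: [0.076, 3.14, 0.001]
contact_force: [-0.6, -0.5, 6.2]
grip_width: 0.0291
gripper_force: 30.1
```

```bash
python3 mpc.py 6 5.5 5 4.5 3.5 2 1 .5
```

```text
clock 12.27 t 2.72 m 1.97 b -0.0008 res -0.0000 x 0.0503 to go 0.2836 v 0.0960 vref 0.0970 slide 0.0497  planned slide min/max -0.062 0.045
rows mm [1.  1.5 2.  3.  4.5 6.  7.5 8.5] force [-0.6 -0.5  6.2] tcp [ 0.4608 -0.0072  0.0884]
v along call [0.097, 0.098, 0.099, 0.1, 0.1, 0.101, 0.101, 0.101, 0.101]
```

>>> apply_moves --pt "0 0 0 0 0.001 0 -1" --pt "0 0 0 0 0.0015 0 -1" --pt "0 0 0 0 0.002 0 -1" --pt "0 0 0 0 0.003 0 -1" --pt "0 0 0 0 0.0045 0 -1" --pt "0 0 0 0 0.006 0 -1" --pt "0 0 0 0 0.0075 0 -1" --pt "0 0 0 0 0.0085 0 -1"

```text
clock: 12.98
tcp_pos: [0.4624, 0.0266, 0.0884]
orientation: [0.078, 3.14, 0.001]
contact_force: [-0.6, 0.5, 5.1]
grip_width: 0.029
gripper_force: 30.1
```

```bash
python3 mpc.py 1 1.5 2 3 4.5 6 7.5 8.5
```

```text
clock 12.98 t 3.43 m 1.98 b -0.0007 res -0.0002 x 0.1214 to go 0.2125 v 0.1008 vref 0.1000 slide 0.0126  planned slide min/max -0.062 0.011
rows mm [9.5 9.5 9.  8.5 7.5 6.  4.5 2.5] force [-0.6  0.5  5.1] tcp [0.4624 0.0266 0.0884]
v along call [0.101, 0.101, 0.1, 0.1, 0.1, 0.1, 0.1, 0.1, 0.099]
```

>>> apply_moves --pt "0 0 0 0 0.0095 0 -1" --pt "0 0 0 0 0.0095 0 -1" --pt "0 0 0 0 0.009 0 -1" --pt "0 0 0 0 0.0085 0 -1" --pt "0 0 0 0 0.0075 0 -1" --pt "0 0 0 0 0.006 0 -1" --pt "0 0 0 0 0.0045 0 -1" --pt "0 0 0 0 0.0025 0 -1"

```text
clock: 13.7
tcp_pos: [0.4653, 0.0843, 0.0884]
orientation: [0.075, 3.14, 0.001]
contact_force: [0.1, 0.5, 5.3]
grip_width: 0.0289
gripper_force: 30.0
```

```bash
python3 mpc.py 9.5 9.5 9 8.5 7.5 6 4.5 2.5
```

```text
clock 13.70 t 4.15 m 1.98 b -0.0008 res -0.0000 x 0.1933 to go 0.1406 v 0.0992 vref 0.0997 slide -0.0016  planned slide min/max -0.062 0.007
rows mm [-0.  -0.  -0.   0.5  1.   2.   3.5  4.5] force [0.1 0.5 5.3] tcp [0.4653 0.0843 0.0884]
v along call [0.099, 0.097, 0.096, 0.093, 0.091, 0.088, 0.085, 0.082, 0.079]
```

>>> apply_moves --pt "0 0 0 0 0 0 -1" --pt "0 0 0 0 0 0 -1" --pt "0 0 0 0 0 0 -1" --pt "0 0 0 0 0.0005 0 -1" --pt "0 0 0 0 0.001 0 -1" --pt "0 0 0 0 0.002 0 -1" --pt "0 0 0 0 0.0035 0 -1" --pt "0 0 0 0 0.0045 0 -1"

```text
clock: 14.42
tcp_pos: [0.4659, 0.0949, 0.0884]
orientation: [0.077, 3.14, 0.001]
contact_force: [0.3, -1.2, 5.7]
grip_width: 0.0293
gripper_force: 30.0
```

```bash
python3 mpc.py 0 0 0 .5 1 2 3.5 4.5
```

```text
clock 14.42 t 4.88 m 2.03 b 0.0005 res 0.0003 x 0.2596 to go 0.0743 v 0.0800 vref 0.0776 slide -0.0559  planned slide min/max -0.070 0.007
rows mm [1.5 2.5 4.  5.5 6.5 7.  7.  6.5] force [ 0.3 -1.2  5.7] tcp [0.4659 0.0949 0.0884]
v along call [0.078, 0.074, 0.07, 0.066, 0.063, 0.059, 0.055, 0.052, 0.048]
```

>>> apply_moves --pt "0 0 0 0 0.001 0 -1" --pt "0 0 0 0 0.0025 0 -1" --pt "0 0 0 0 0.004 0 -1" --pt "0 0 0 0 0.0055 0 -1" --pt "0 0 0 0 0.0065 0 -1" --pt "0 0 0 0 0.007 0 -1" --pt "0 0 0 0 0.007 0 -1" --pt "0 0 0 0 0.0065 0 -1"

```text
clock: 15.13
tcp_pos: [0.4679, 0.1351, 0.0884]
orientation: [0.077, 3.14, 0.001]
contact_force: [0.1, -0.5, 5.1]
grip_width: 0.0291
gripper_force: 30.0
```

```bash
python3 mpc.py 1 2.5 4 5.5 6.5 7 7 6.5
```

```text
clock 15.13 t 5.60 m 2.05 b 0.0010 res 0.0002 x 0.3061 to go 0.0278 v 0.0490 vref 0.0489 slide -0.0617  planned slide min/max -0.067 0.008
rows mm [2.5 2.5 3.  3.  3.  3.  3.  3.5] force [ 0.1 -0.5  5.1] tcp [0.4679 0.1351 0.0884]
v along call [0.047, 0.043, 0.04, 0.036, 0.033, 0.029, 0.026, 0.022, 0.019]
```

>>> apply_moves --pt "0 0 0 0 0.0025 0 -1" --pt "0 0 0 0 0.0025 0 -1" --pt "0 0 0 0 0.003 0 -1" --pt "0 0 0 0 0.003 0 -1" --pt "0 0 0 0 0.003 0 -1" --pt "0 0 0 0 0.003 0 -1" --pt "0 0 0 0 0.003 0 -1" --pt "0 0 0 0 0.0035 0 -1"

```text
clock: 15.85
tcp_pos: [0.4689, 0.1579, 0.0884]
orientation: [0.077, 3.14, 0.001]
contact_force: [-0.1, -0.2, 6.2]
grip_width: 0.0289
gripper_force: 30.1
```

```bash
python3 mpc.py 2.5 2.5 3 3 3 3 3 3.5
```

```text
clock 15.85 t 6.31 m 2.04 b 0.0009 res -0.0001 x 0.3298 to go 0.0041 v 0.0185 vref 0.0202 slide -0.0628  planned slide min/max -0.064 0.007
rows mm [6.  6.  6.5 7.  7.5 8.  8.  7. ] force [-0.1 -0.2  6.2] tcp [0.4689 0.1579 0.0884]
v along call [0.017, 0.013, 0.011, 0.008, 0.006, 0.004, 0.002, 0.001, 0.001]
```

>>> apply_moves --pt "0 0 0 0 0.006 0 -1" --pt "0 0 0 0 0.006 0 -1" --pt "0 0 0 0 0.0065 0 -1" --pt "0 0 0 0 0.007 0 -1" --pt "0 0 0 0 0.0075 0 -1" --pt "0 0 0 0 0.008 0 -1" --pt "0 0 0 0 0.008 0 -1" --pt "0 0 0 0 0.007 0 -1"

```text
clock: 16.57
tcp_pos: [0.4717, 0.2143, 0.0884]
orientation: [0.077, 3.14, 0.001]
contact_force: [1.1, -0.1, 5.7]
grip_width: 0.0292
gripper_force: 30.0
```

```bash
python3 mpc.py 6 6 6.5 7 7.5 8 8 7; python3 - <<'E'
from h import *
im=grab_frame("top")
for c,b in((RED,(195,115,225,150)),(ORG,(190,142,225,175))):
    for x,s in blobs(im,*c,b): print(x,s,onz("top",*x,.068), np.array([.05,.99875])@onz("top",*x,.068)[:2])
cv2.imwrite("pics/c6.png",cv2.resize(im[110:260,170:320],None,fx=4,fy=4))
E
```

```text
clock 16.57 t 7.03 m 2.04 b 0.0009 res 0.0000 x 0.3353 to go -0.0014 v 0.0006 vref 0.0001 slide -0.0117  planned slide min/max -0.012 0.007
rows mm [ 5.5  4.5  3.5  2.5  1.5  0.5 -0.  -0.5] force [ 1.1 -0.1  5.7] tcp [0.4717 0.2143 0.0884]
v along call [0.0, -0.0, -0.001, -0.001, -0.001, -0.001, -0.0, -0.0, -0.0]
[209.  134.2] [206 128   7  14  77] [0.69966272 0.29883445 0.068     ] 0.3334440437853104
[206.7 149.1] [204 143   7  13  58] [0.66061408 0.30263024 0.068     ] 0.3352826584973319
```

View pics/c6.png

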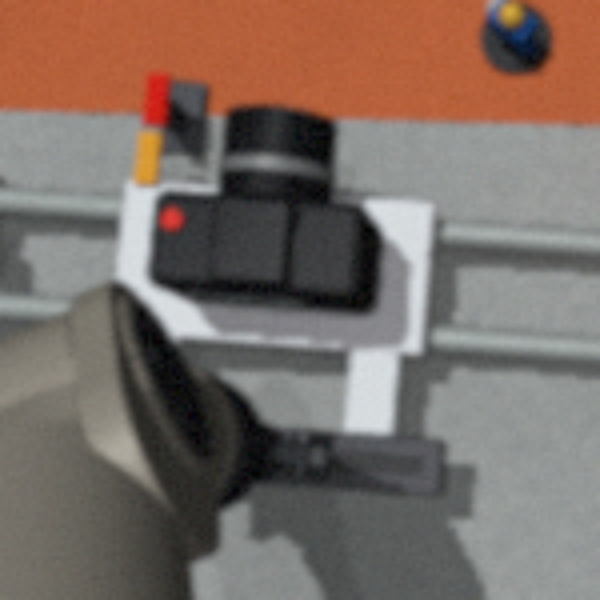

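The pointer (crop (147,157)) lies right beside the red tongue ((156,100)), about 2 mm past it and almost at rest. I'll relax the spring and let it stand.

>>> apply_moves --pt "0 0 0 0 0.004 0 -1" --pt "0 0 0 0 0.003 0 -1" --pt "0 0 0 0 0.002 0 -1" --pt "0 0 0 0 0.0015 0 -1" --pt "0 0 0 0 0.001 0 -1" --pt "0 0 0 0 0 0 -1" --pt "0 0 0 0 0 0 -1" --pt "0 0 0 0 0 0 -1"

```text
clock: 17.33
tcp_pos: [0.4723, 0.2248, 0.0884]
orientation: [0.078, 3.14, 0.0]
contact_force: [-0.9, 0.4, 5.2]
grip_width: 0.0292
gripper_force: 30.1
```

>>> apply_moves --pt "0 0 0 0 0 0 -1" --pt "0 0 0 0 0 0 -1" --pt "0 0 0 0 0 0 -1" --pt "0 0 0 0 0 0 -1" --pt "0 0 0 0 0 0 -1" --pt "0 0 0 0 0 0 -1" --pt "0 0 0 0 0 0 -1" --pt "0 0 0 0 0 0 -1"

```text
clock: 18.0
tcp_pos: [0.4723, 0.2247, 0.0884]
orientation: [0.078, 3.14, 0.001]
contact_force: [-0.1, -0.4, 6.5]
grip_width: 0.029
gripper_force: 30.1
```

>>> apply_moves --pt "0 0 0 0 0 0 -1" --pt "0 0 0 0 0 0 -1" --pt "0 0 0 0 0 0 -1" --pt "0 0 0 0 0 0 -1" --pt "0 0 0 0 0 0 -1" --pt "0 0 0 0 0 0 -1" --pt "0 0 0 0 0 0 -1" --pt "0 0 0 0 0 0 -1"

```text
clock: 18.67
tcp_pos: [0.4723, 0.2247, 0.0884]
orientation: [0.078, 3.14, 0.0]
contact_force: [0.3, 0.1, 5.4]
grip_width: 0.0287
gripper_force: 30.1
```

```bash
cat > chk.py <<'E'
from h import *
im=grab_frame("top");o=telemetry.get_obs();y=np.array([.05,.99875])
a=[y@onz("top",*x,.068)[:2] for c,b in((RED,(195,115,225,150)),(ORG,(190,142,225,175))) for x,s in blobs(im,*c,b)]
print(o["clock"],"ptr-mark",a[1]-a[0],a,"slide",y@o["tcp_pos"][:2]+.085-a[1],o["grip_width"],o["contact_force"])
E
python3 chk.py
```

```text
18.7167 ptr-mark 0.0011269195005782495 [np.float64(0.333955163755782), np.float64(0.33508208325636024)] slide -0.001990071803504967 0.02905361429517756 [-0.20687869 -0.51955841  5.90290442]
```

>>> apply_moves --pt "0 0 0 0 0 0 -1" --pt "0 0 0 0 0 0 -1" --pt "0 0 0 0 0 0 -1" --pt "0 0 0 0 0 0 -1" --pt "0 0 0 0 0 0 -1" --pt "0 0 0 0 0 0 -1" --pt "0 0 0 0 0 0 -1" --pt "0 0 0 0 0 0 -1"

```text
clock: 19.38
tcp_pos: [0.4723, 0.2247, 0.0884]
orientation: [0.078, 3.14, 0.0]
contact_force: [-0.2, 0.1, 5.7]
grip_width: 0.0288
gripper_force: 30.1
```

>>> apply_moves --pt "0 0 0 0 0 0 -1" --pt "0 0 0 0 0 0 -1" --pt "0 0 0 0 0 0 -1" --pt "0 0 0 0 0 0 -1" --pt "0 0 0 0 0 0 -1" --pt "0 0 0 0 0 0 -1" --pt "0 0 0 0 0 0 -1" --pt "0 0 0 0 0 0 -1"

```text
clock: 20.05
tcp_pos: [0.4723, 0.2247, 0.0884]
orientation: [0.078, 3.14, 0.001]
contact_force: [0.1, -0.4, 6.3]
grip_width: 0.0287
gripper_force: 30.1
```

>>> apply_moves --pt "0 0 0 0 0 0 -1" --pt "0 0 0 0 0 0 -1" --pt "0 0 0 0 0 0 -1" --pt "0 0 0 0 0 0 -1" --pt "0 0 0 0 0 0 -1" --pt "0 0 0 0 0 0 -1" --pt "0 0 0 0 0 0 -1" --pt "0 0 0 0 0 0 -1"

```text
clock: 20.72
tcp_pos: [0.4723, 0.2247, 0.0884]
orientation: [0.078, 3.14, 0.0]
contact_force: [-0.8, 0.5, 7.0]
grip_width: 0.0291
gripper_force: 30.1
```

>>> apply_moves --pt "0 0 0 0 0 0 -0.25" --pt "0 0 0 0 0 0 -0.1" --pt "0 0 0 0 0 0 0.2" --pt "0 0 0 0 0 0 0.5" --pt "0 0 0 0 0 0 1" --pt "0 0 0 0 0 0 1" --pt "0 0 0 0 0 0 1" --pt "0 0 0 0 0 0 1"

```text
clock: 21.38
tcp_pos: [0.4719, 0.225, 0.0881]
orientation: [-0.077, -3.141, 0.0]
contact_force: [-0.6, -0.5, -0.4]
grip_width: 0.0856
gripper_force: 0.0
```

>>> apply_moves --pt "0 0 0 0 0 0 1" --pt "0 0 0 0 0 -0.008 1" --pt "0 0 0 0 0 -0.012 1" --pt "0 0 0 0 0 -0.02 1" --pt "0 0 0 0 0 -0.025 1" --pt "0 0 0 0 0 -0.025 1" --pt "0 0 0 0 0 -0.02 1" --pt "0 0 0 0 0 -0.01 1"

```text
clock: 22.05
tcp_pos: [0.4733, 0.2256, 0.2114]
orientation: [0.078, 3.137, 0.004]
contact_force: [-0.2, 0.4, -0.0]
grip_width: 0.0857
gripper_force: 0.0
```

>>> apply_moves --pt "0 0 0 0 0 0 1" --pt "0 0 0 0 0 0 1" --pt "0 0 0 0 0 0 1" --pt "0 0 0 0 0 0 1" --pt "0 0 0 0 0 0 1" --pt "0 0 0 0 0 0 1" --pt "0 0 0 0 0 0 1" --pt "0 0 0 0 0 0 1"

```text
clock: 22.72
tcp_pos: [0.4719, 0.2249, 0.2078]
orientation: [-0.077, -3.14, 0.001]
contact_force: [0.7, 0.3, -0.5]
grip_width: 0.0856
gripper_force: 0.0
```

```bash
python3 chk.py; python3 -c "
from h import *
im=grab_frame('side');cv2.imwrite('pics/c7.png',im)"; python3 chk.py
```

```text
22.7667 ptr-mark 0.0013554100370756772 [np.float64(0.33372667321928456), np.float64(0.33508208325636024)] slide -0.0018625767975427032 0.08556743977497819 [ 0.13214966 -0.85584557  0.90155894]
22.8667 ptr-mark 0.0013824788702411217 [np.float64(0.3336996043861191), np.float64(0.33508208325636024)] slide -0.0017807174731240272 0.0851781884788795 [-0.3428853  -0.21458898  0.06082393]
```

View pics/c7.png

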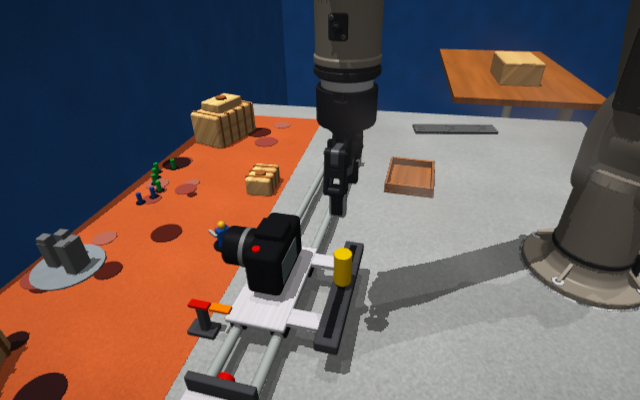

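The pointer stands at the red tongue ((218,308) next to (200,304)), the handle is free with the gripper clear above it, and the models and tray are where they were.

```bash
python3 -c "
from bench import order
print(order.hand_in())"
```

```text
the job is handed in; nothing more can be done
None
```

I handed the job in: by my camera-fitted estimates the dolly ran steadily at about 0.10 m/s for over 1.5 s and now rests about 1.4 mm past the mark, handle released, models and tray undisturbed; the hand-in gave no verdict, and the first grasp missed, closing above the post and pressing its top with about 6.5 N without moving the dolly.

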